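# Turn the bottom tote and slide the next one on so they interlock

## Robot

A 6-joint arm with a two-finger parallel gripper is mounted at the origin on the work surface. World frame = base frame: x ahead of the robot, y to its left, z up, the work surface at z = 0. Lengths are in m, angles in rad, forces in N, time in s.
With the tool pointing down it reaches from about 0.375 to 0.975 m from the base axis. Payload 3.8 kg.
Tool frame: the origin (TCP) lies midway between the tips of the shut fingers; the grasp point (between the pads) lies 19 mm behind it (bot.grip_point_offset is the z of the grasp point in the tool frame, in m); z points along the fingers, y is the line along which they close (so a half turn about z gives the same grasp; the last joint's range is limited). The gripper opens to 85 mm and grips with 20 to 120 N. Pads are 22 mm wide; open, the fingers measure 114 mm over their backs; the gripper's body (76 mm by 85 mm) begins 54 mm behind the grasp point. The pads swing forward as they close: fully open they stand 13 mm farther back than shut.
Start: joints at [1.229, 0.264, 1.604, -0, 1.274, -0.037], TCP at [0.203, 0.644, 0.231] pointing down, gripper open.
Joint ranges: [-2.63, 2.63], [-0.94, 2.18], [0.31, 2.57], [-1.31, 4.45], [0, 2.66], [-2.55, 2.55]. Speed limits (rad/s): [2.57, 2.57, 3.14, 3.14, 3.14, 3.14].

## Interface

Orientations are given as a rotation vector (axis times angle).
In Python, from workcell import sensors, optics, order, bot gives the robot as it stands.
- The arm moves only by the tool play_rows, never from a script. Its argument "commands" is a list of rows, each a list of 6 numbers: the shift along the tool's x, y, z in cm, then the turn, a rotation vector about the tool's x, y, z in rad. In form: [[dx, dy, dz, wx, wy, wz], ...]. A call has 1 to 5 rows; each row shifts and turns the commanded pose from where the row before left it, along the tool's axes as they then stand; what a row does not reach is not made up. A row lasts 1/12 s, in which the tool goes at most 41.7 mm and 7.16 degrees, less where a joint would pass 70% of its speed; a pose out of reach is approached as far as the arm can. A call with a gripper value outside its range is refused whole. "grip" is the closure, from 0 (fully open) to 1 (shut), set as the call begins (left out, the last holds). The fingers move at their own pace and stop on an object; "force" is the grip in N (left out, the last holds). Time passes only in rows, so rows that do not move let the fingers close. It gives the time, the measured TCP pose, the force, the opening and the grip force at its end, in the units of the state.
- sensors.read_state(): the state, without advancing time (a new reading comes with each control period).
- optics.read_camera(name): name is "scene" or "top" or "wrist"; returns the picture (480x640x3 uint8, red, green, blue); there is no depth.
- optics.camera_info(name): a dict with "mtx" (3x3 intrinsics, pixels), "R" (3x3) and "t" (3): a world point X has camera coordinates R X + t. Camera axes: x right, y down, z forward; pixel columns grow to the right and rows downward; lengths in m; the calibration is good to about 2 mm. The wrist camera is an equidistant fisheye: a pixel r from the principal point sees the ray r / f radians off the axis. A picture is of the moment at which its call begins: read the wrist's pose just before it. camera_info takes no time and is no camera call; for the wrist camera it gives the pose at the moment of the call.
- order.finish_job(): hands the job in; it is judged then, once.
The state is a dict: "time": time; "q": joint angles; "joint_vel": joint speeds; "joint_torque": joint torques, N m; "tool_pos": TCP position; "tcp_rot": TCP orientation; "wrist_force": force on the tool from outside, world axes, zero at the start; "torque": the same for the moment, N m; "width": opening from 0.0 (shut) to 1.0 (fully open); "grip_force": force on a finger pad.
Only numpy, scipy, OpenCV 4.12 (cv2) and the standard library are available. Lean on these libraries where they do the work, as an engineer would, in place of code of your own. Each camera call takes 0.05 s, during which the arm holds its last target. There are 200 camera calls.

## Task

On the stacking stand, gently push the lower blue tote round on its swivel, about half a turn, until it comes up against its stop, so that the yellow ends of the two totes point opposite ways. Then push the loaded tote along the track, without lifting it, onto the lower one until its feet drop in and it sits locked on top, level, not nested inside. Never push a tote with more than about 3 kg of force, and leave the other things on the bench where they are.

Things in the scene. Friction and masses are not known exactly. Their poses are not given: they have to be found in the camera images.
- stand_mid (a point): Fixed stacking stand; place and heading vary. Point on the centre line of its raised aluminium track, on the track's face, 83 mm above the bench. z up; the track runs along y from -94 to +102 mm of this point; side guides at x = +-66 to +-72 mm rise 21 mm above its face. Beyond the +y end all is open down to the 12 mm base plate. The swivel's axis is at x = 0, y = -190 mm.
- lower_tote (a point): Lower tote, blue with a yellow end, empty, fixed on the swivel. 132 mm wide (x), 140 long (y, +y to the yellow end), 60 high. Its centre, on the swivel's axis, 30 mm below the rim; rim 82 mm above the bench. A finger can enter from above between x = -36 and +49, y = -66 and +66 mm, down to the floor 38 mm below the rim, and push on the faces that edge this opening.
- lower_bar (a point): Top of the lower tote's bar, which edges its opening on its -x side (x -50 to -36 mm, 10 mm high, with a 3 mm lip on its outer edge), 6 mm below the rim. On the +x side a ledge (x +49 to +62 mm) at the same height. Both run the whole length. Once the lower tote is turned, the upper tote's feet stand on these two; unturned, they miss them and it sinks in (nests).
- swivel (a joint): Swivel of the lower tote, rad. 0: yellow end along the stand's +y, towards the track, as on the upper tote; grows counter-clockwise seen from above; hard stop at 3.14, yellow end away from the track. Stays where it is left; friction about 0.12 N m. The tote's corners sweep a radius of 96 mm.
- upper_tote (a point): Centre of the loose upper tote (30 mm above the underside of its feet), same shape as the lower, holding aluminium blanks; about 0.55 kg, varies. It stands on the track in line with the stand, centre 114 mm above the bench; +y to its yellow end, the end away from the lower tote. Locked on top, its centre is 54 mm above the lower one's (106 mm above the bench); nested, about 42 mm.
- upper_end (a point): Middle of the upper tote's yellow end face, 70 mm along +y from its centre: push here, towards the stand's -y. The tote's feet, 18 mm high and 120 mm long along y at x = -58 to -53 and +37 to +43 mm, cross the lower tote's near end wall, then drop 6 mm between its end walls; there they have 4 mm of play across and 6 mm along, and meet the far end wall.
- case_a: bystander: flat drill case 60 x 90 x 20 mm, white with a clear lid and blue drills, origin under its centre
- case_b: bystander: the same with orange drills
- case_c: bystander: the same with green drills, lying on the stand's base plate on its far (+x) side
- spanner: bystander: open spanner 160 mm long
- stopblock: bystander: aluminium and steel stop block 90 x 110 x 55 mm, origin under its centre
- parallel: bystander: steel parallel block 60 x 100 x 20 mm, origin under its centre
- oil: bystander: white bottle with a red cap, 44 mm diameter, 100 mm high, origin under its centre

How it is judged:
By the outcome, as a careful person would: the job done as asked, in the order asked, and still so for the second after the job is handed in, with the robot touching nothing.
It also fails if it takes over 72 s, if anything falls off the work surface, if the arm or the gripper's body presses on something with over 40 N, if the wrist force passes 120 N, or if a joint passes its speed limit or range.

## Working session

There is one attempt and no reset: what is moved stays moved. The work goes in short steps, Python scripts to look and compute and a tool call to move; the robot and the scene stay as the last step left them, time stands still between calls to the robot, and variables do not carry over. Pictures are saved under pics/ and viewed, at most 10 in all, crops included, and the job is handed in when it is done.

Besides the shell and the picture viewer there is one more tool, called after ">>>" by a JSON object that holds its "name" and its "arguments". play_rows: Moves the arm, as the interface text tells. Its arguments: {"type":"object","properties":{"commands":{"type":"array","items":{"type":"array","items":{"type":"number"}}},"grip":{"type":"number"},"force":{"type":"number"}},"required":["commands"]}

```bash
mkdir -p pics; python3 - <<'E'
from workcell import sensors, optics
import cv2
for n in("scene","top"):
    cv2.imwrite(f"pics/{n}0.png",optics.read_camera(n)[:,:,::-1])
    i=optics.camera_info(n);print(n,i)
s=sensors.read_state();print(s)
E
```

```text
scene {'mtx': array([[542.03155908,   0.        , 322.84513203],
       [  0.        , 542.03155908, 244.94291041],
       [  0.        ,   0.        ,   1.        ]]), 'R': array([[-0.4519169 ,  0.89197994,  0.01195384],
       [ 0.51103523,  0.26985025, -0.81610284],
       [-0.73117311, -0.36270183, -0.57778306]]), 't': array([ 0.23852833, -0.21944338,  1.80398797])}
top {'mtx': array([[550.74540402,   0.        , 317.21611358],
       [  0.        , 550.74540402, 242.72160835],
       [  0.        ,   0.        ,   1.        ]]), 'R': array([[-1.89192242e-03, -9.99890439e-01,  1.46809661e-02],
       [-9.85302758e-01, -6.43696128e-04, -1.70815869e-01],
       [ 1.70806604e-01, -1.47883667e-02, -9.85193589e-01]]), 't': array([-0.0018673 ,  0.58992951,  1.53141418])}
{'time': 0.1, 'q': array([ 1.22909672e+00,  2.64704613e-01,  1.60526762e+00,  1.27803173e-05,
        1.27369168e+00, -3.68648983e-02]), 'joint_vel': array([ 0.00011443, -0.00039244, -0.00305617,  0.00065084,  0.00150194,
       -0.0003803 ]), 'joint_torque': array([-7.74971559e-04, -5.16709292e+01, -3.68588090e+01, -4.83573058e-05,
        6.35497083e-03,  1.37500456e-05]), 'tool_pos': array([0.20234126, 0.64325448, 0.23005216]), 'tcp_rot': array([-0.47692602, -3.10477244,  0.00319141]), 'wrist_force': array([ 0.37981625, -1.43733424, -0.47475595]), 'torque': array([-0.00811949,  0.00193722,  0.01724205]), 'grip_force': 0.0, 'width': 0.9982641724974716}
```

View pics/top0.png

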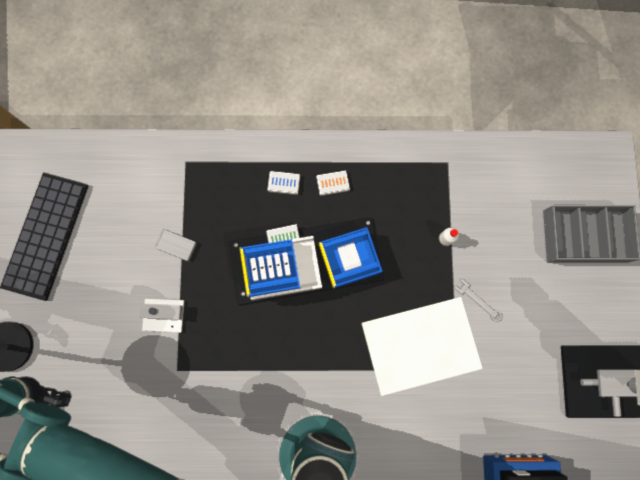

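View pics/scene0.png

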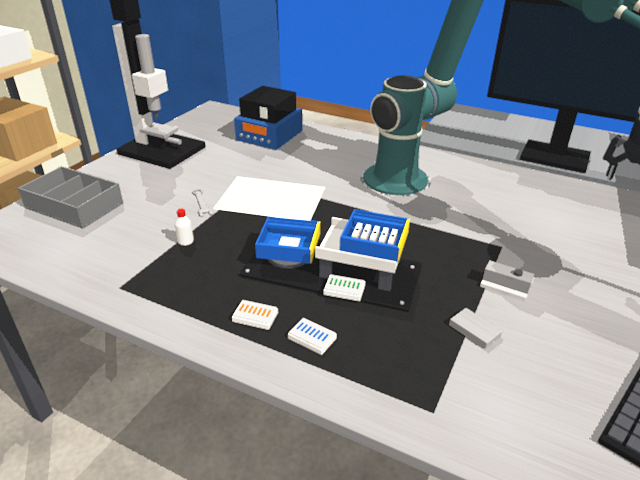

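Top view: the upper tote is at about (270,267) with its yellow end left (245,272). The lower tote is at about (350,257) with its yellow end at (324,265), facing the track. Case_c is at (283,234), and the bottle and spanner are to the right. The scene view shows the same layout.

```bash
cat > h.py <<'E'
from workcell import sensors, optics
import cv2, numpy as np
def cast(n,px,z):
    i=optics.camera_info(n);p=np.atleast_2d(np.array(px,float))
    d=np.c_[p,np.ones(len(p))]@np.linalg.inv(i['mtx']).T@i['R']
    C=-i['R'].T@i['t'];return C+d*((z-C[2])/d[:,2])[:,None]
def mask(im,lo,hi):return cv2.inRange(cv2.cvtColor(im,cv2.COLOR_RGB2HSV),lo,hi)
B=((105,120,60),(125,255,255));Y=((22,120,100),(35,255,255))
E
python3 - <<'E'
from h import *
im=optics.read_camera("top")
cv2.imwrite("pics/c1.png",cv2.resize(im[205:315,215:400,::-1],None,fx=4.3,fy=4.3,interpolation=cv2.INTER_CUBIC))
roi=np.zeros((480,640),np.uint8);roi[205:315,215:400]=255
for nm,c in(("B",B),("Y",Y)):
    m=mask(im,*c)&roi
    for k in cv2.findContours(m,cv2.RETR_EXTERNAL,cv2.CHAIN_APPROX_NONE)[0]:
        if cv2.contourArea(k)<40: continue
        r=cv2.minAreaRect(k);u=r[0][0]
        z=.144 if u<305 else .082
        w=cast("top",k[:,0],z)[:,:2].astype(np.float32);rw=cv2.minAreaRect(w*1000)
        print(nm,np.round(r[0]),np.round(cv2.boxPoints(rw)).tolist(),[np.round(v,1) for v in rw])
i=optics.camera_info("top");print(-i['R'].T@i['t'])
E
```

```text
B [270. 267.] [[429.0, 182.0], [453.0, 47.0], [587.0, 70.0], [564.0, 205.0]] [array([508.3, 125.7]), array([136.6, 137. ]), np.float64(9.7)]
B [352. 256.] [[458.0, -51.0], [501.0, -186.0], [634.0, -144.0], [591.0, -9.0]] [array([545.8, -97.5]), array([139.1, 141.2]), np.float64(17.8)]
Y [244. 271.] [[433.0, 189.0], [435.0, 178.0], [561.0, 200.0], [559.0, 210.0]] [array([496.9, 194.2]), array([128.1,  10.7]), np.float64(9.9)]
Y [327. 265.] [[459.0, -44.0], [462.0, -53.0], [586.0, -13.0], [583.0, -3.0]] [array([522.4, -28.2]), array([129.9,   9.7]), np.float64(18.0)]
[0.31967998 0.02115976 1.60953616]
```

View pics/c1.png

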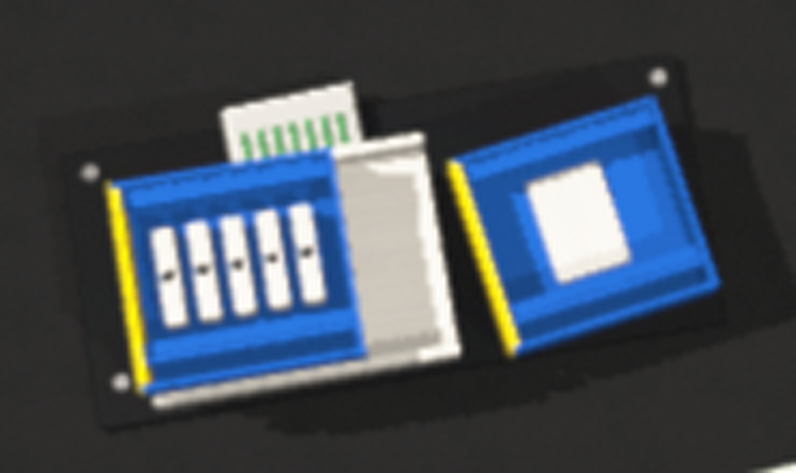

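Crop: the lower tote is yawed about 18° in world and the stand about 9.8°, so the swivel starts near 0.14 rad. The swivel axis is at about (0.543, -0.090) and the upper tote centre at about (0.508, 0.130). The lower tote's bar is on its lower (-x) side. I'll move over the lower tote with the fingers shut.

>>> {"name": "play_rows", "arguments": {"commands": [[-2.67, -2.82, 0, 0, 0, 0], [-2.67, -2.82, 0, 0, 0, 0], [-2.67, -2.82, 0, 0, 0, 0], [-2.67, -2.82, 0, 0, 0, 0], [-2.67, -2.82, 0, 0, 0, 0]], "grip": 1}}

```text
time: 0.57
tool_pos: [0.2878, 0.4675, 0.2307]
tcp_rot: [-0.476, -3.105, 0.001]
wrist_force: [0.9, 0.4, 0.3]
width: 0.298
grip_force: 0.0
```

>>> {"name": "play_rows", "arguments": {"commands": [[-2.67, -2.82, 0, 0, 0, 0], [-2.67, -2.82, 0, 0, 0, 0], [-2.67, -2.82, 0, 0, 0, 0], [-2.67, -2.82, 0, 0, 0, 0], [-2.67, -2.82, 0, 0, 0, 0]]}}

```text
time: 0.98
tool_pos: [0.3728, 0.2929, 0.2311]
tcp_rot: [0.476, 3.105, -0.0]
wrist_force: [1.0, 0.2, -0.5]
width: -0.002
grip_force: 0.0
```

>>> {"name": "play_rows", "arguments": {"commands": [[-2.67, -2.82, 0, 0, 0, 0], [-2.67, -2.82, 0, 0, 0, 0], [-2.67, -2.82, 0, 0, 0, 0], [-2.67, -2.82, 0, 0, 0, 0], [-2.67, -2.82, 0, 0, 0, 0]]}}

```text
time: 1.4
tool_pos: [0.4579, 0.1183, 0.2313]
tcp_rot: [0.477, 3.105, 0.0]
wrist_force: [0.4, -0.0, -0.8]
width: 0.001
grip_force: 0.0
```

>>> {"name": "play_rows", "arguments": {"commands": [[-2.67, -2.82, 0, 0, 0, 0], [-2.67, -2.82, 0, 0, 0, 0], [-2.67, -2.82, 0, 0, 0, 0], [-2.67, -2.82, 0, 0, 0, 0], [-2.67, -2.82, 0, 0, 0, 0]]}}

```text
time: 1.82
tool_pos: [0.543, -0.0563, 0.2311]
tcp_rot: [-0.478, -3.105, -0.0]
wrist_force: [0.5, 0.1, 0.6]
width: 0.002
grip_force: 0.0
```

>>> {"name": "play_rows", "arguments": {"commands": [[-2.67, -2.82, 0, 0, 0, 0], [-2.67, -2.82, 0, 0, 0, 0], [0, 0, 0, 0, 0, 0.115], [0, 0, 0, 0, 0, 0.115], [0, 0, 0, 0, 0, 0.115]]}}

```text
time: 2.23
tool_pos: [0.5766, -0.1253, 0.2305]
tcp_rot: [-1.014, -2.972, 0.0]
wrist_force: [-0.6, 0.4, -0.1]
width: -0.0
grip_force: 0.0
```

>>> {"name": "play_rows", "arguments": {"commands": [[0, 0, 0, 0, 0, 0.115], [0, 0, 0, 0, 0, 0.115], [0, 0, 0, 0, 0, 0.115], [0, 0, 0, 0, 0, 0.115], [0, 0, 0, 0, 0, 0.115]]}}

```text
time: 2.65
tool_pos: [0.5764, -0.1242, 0.2308]
tcp_rot: [-1.813, -2.565, 0.0]
wrist_force: [-0.4, -0.2, -0.4]
width: 0.0
grip_force: 0.0
```

>>> {"name": "play_rows", "arguments": {"commands": [[0, 0, 0, 0, 0, 0.115], [0, 0, 0, 0, 0, 0.115], [0, 0, 0, 0, 0, 0.115], [0, 0, 0, 0, 0, 0.115], [0, 0, 0, 0, 0, 0.115]]}}

```text
time: 3.07
tool_pos: [0.5764, -0.1241, 0.2308]
tcp_rot: [-2.466, -1.946, 0.001]
wrist_force: [-0.6, -0.2, -0.4]
width: -0.003
grip_force: 0.0
```

>>> {"name": "play_rows", "arguments": {"commands": [[0, 0, 0, 0, 0, 0.115], [0, 0, 0, 0, 0, 0.115], [0, 0, 0, 0, 0, 0.115], [0, 0, 0, 0, 0, 0.115], [0, 0, 0, 0, 0, 0.115]]}}

```text
time: 3.48
tool_pos: [0.5764, -0.1241, 0.2308]
tcp_rot: [-2.916, -1.167, 0.001]
wrist_force: [-0.4, 0.9, 0.0]
width: -0.001
grip_force: 0.0
```

>>> {"name": "play_rows", "arguments": {"commands": [[0, 0, 0, 0, 0, 0.115], [0, 0, 0, 0, 0, 0.115], [0, 0, 0, 0, 0, 0.115], [0, 0, 0, 0, 0, 0.115], [0, 0, 0, 0, 0, 0]]}}

```text
time: 3.9
tool_pos: [0.5764, -0.1241, 0.2309]
tcp_rot: [-3.105, -0.476, 0.001]
wrist_force: [-0.4, -0.2, 0.2]
width: 0.006
grip_force: 0.0
```

>>> {"name": "play_rows", "arguments": {"commands": [[0, 0, 3, 0, 0, 0], [0, 0, 3, 0, 0, 0], [0, 0, 3, 0, 0, 0], [0, 0, 2, 0, 0, 0], [0, 0, 2, 0, 0, 0]]}}

```text
time: 4.32
tool_pos: [0.5756, -0.1239, 0.0992]
tcp_rot: [-3.103, -0.485, 0.003]
wrist_force: [0.0, -0.2, 0.9]
width: -0.003
grip_force: 0.0
```

>>> {"name": "play_rows", "arguments": {"commands": [[0, 0, 1, 0, 0, 0], [0, 0, 1, 0, 0, 0], [0, 0, 1, 0, 0, 0], [0, 0, 1, 0, 0, 0], [0, 0, 0.3, 0, 0, 0]]}}

```text
time: 4.73
tool_pos: [0.5763, -0.1241, 0.0572]
tcp_rot: [-3.104, -0.481, 0.002]
wrist_force: [-1.1, -0.2, 0.1]
width: 0.001
grip_force: 0.0
```

>>> {"name": "play_rows", "arguments": {"commands": [[0.4, 0, 0, 0, 0, 0], [0.3, 0, 0, 0, 0, 0], [0.3, 0, 0, 0, 0, 0], [0.2, 0, 0, 0, 0, 0], [0.2, 0, 0, 0, 0, 0]]}}

```text
time: 5.15
tool_pos: [0.5911, -0.12, 0.0591]
tcp_rot: [3.104, 0.48, 0.002]
wrist_force: [-0.4, 0.2, -0.3]
width: -0.003
grip_force: 0.0
```

>>> {"name": "play_rows", "arguments": {"commands": [[0.253, -0.23, 0, 0, 0, -0.06], [0.253, -0.23, 0, 0, 0, -0.06], [0.253, -0.23, 0, 0, 0, -0.06], [0.253, -0.23, 0, 0, 0, -0.06], [0.253, -0.23, 0, 0, 0, -0.06]]}}

```text
time: 5.57
tool_pos: [0.5966, -0.1048, 0.0587]
tcp_rot: [2.996, 0.943, -0.001]
wrist_force: [-1.9, -1.5, 0.8]
width: -0.001
grip_force: 1.5
```

>>> {"name": "play_rows", "arguments": {"commands": [[0.253, -0.23, 0, 0, 0, -0.06], [0.253, -0.23, 0, 0, 0, -0.06], [0.253, -0.23, 0, 0, 0, -0.06], [0.253, -0.23, 0, 0, 0, -0.06], [0.253, -0.23, 0, 0, 0, -0.06]]}}

```text
time: 5.98
tool_pos: [0.5977, -0.088, 0.0586]
tcp_rot: [2.822, 1.381, -0.004]
wrist_force: [-5.2, -4.3, 3.5]
width: -0.001
grip_force: 2.8
```

>>> {"name": "play_rows", "arguments": {"commands": [[0.253, -0.23, 0, 0, 0, -0.06], [0.253, -0.23, 0, 0, 0, -0.06], [0.253, -0.23, 0, 0, 0, -0.06], [0.253, -0.23, 0, 0, 0, -0.06], [0.253, -0.23, 0, 0, 0, -0.06]]}}

```text
time: 6.4
tool_pos: [0.5934, -0.0722, 0.0586]
tcp_rot: [-2.583, -1.788, 0.008]
wrist_force: [-7.0, -6.5, 5.1]
width: -0.001
grip_force: 4.6
```

```bash
cat > lo.py <<'E'
from h import *
im=optics.read_camera("top");s=sensors.read_state()
cv2.imwrite("pics/l%d.png"%(s['time']*100),cv2.resize(im[205:315,215:400,::-1],None,fx=4.3,fy=4.3,interpolation=cv2.INTER_CUBIC))
m=mask(im,*Y);m[:205]=0;m[315:]=0;m[:,:215]=0;m[:,400:]=0
for k in cv2.findContours(m,cv2.RETR_EXTERNAL,cv2.CHAIN_APPROX_NONE)[0]:
    if cv2.contourArea(k)<20: continue
    for z in (.082,.144):
        w=cast("top",k[:,0],z)[:,:2].astype(np.float32);rw=cv2.minAreaRect(w*1000)
        print(z,[np.round(v,1) for v in rw])
print(s['tool_pos'],s['wrist_force'])
E
python3 lo.py
```

```text
0.082 [array([503. , 201.3]), array([130.7,  11.1]), np.float64(9.9)]
0.144 [array([495.6, 194. ]), array([125.4,  10.7]), np.float64(9.9)]
[ 0.59316888 -0.07147815  0.05849957] [-6.05477847 -4.47759319  4.12209668]
```

```bash
ls pics; cp pics/l*.png pics/look1.png
```

```text
c1.png
l645.png
scene0.png
top0.png
```

View pics/look1.png

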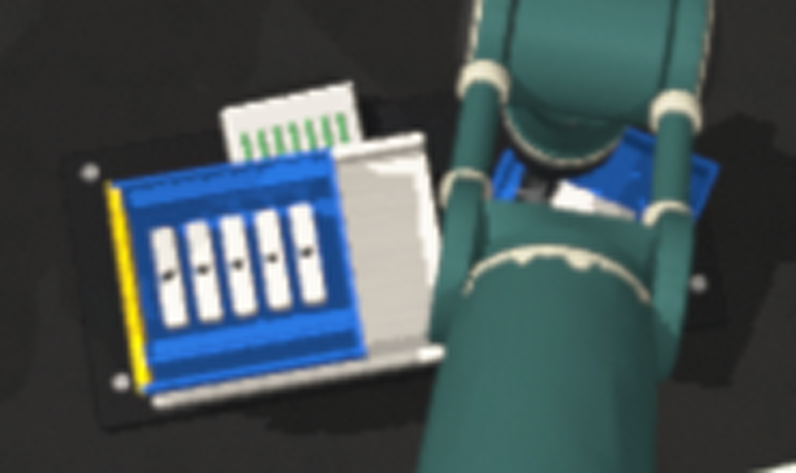

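The tote has turned about 0.85 rad. Its far corner is now at crop (718,170), and the arm covers the rest. The friction side load is growing, so I'll adjust the arc slightly.

>>> {"name": "play_rows", "arguments": {"commands": [[0.24, -0.26, 0, 0, 0, -0.06], [0.24, -0.26, 0, 0, 0, -0.06], [0.24, -0.26, 0, 0, 0, -0.06], [0.24, -0.26, 0, 0, 0, -0.06], [0.24, -0.26, 0, 0, 0, -0.06]]}}

```text
time: 6.87
tool_pos: [0.5841, -0.0582, 0.0585]
tcp_rot: [2.286, 2.154, -0.008]
wrist_force: [-4.0, -9.0, 3.1]
width: 0.006
grip_force: 4.9
```

>>> {"name": "play_rows", "arguments": {"commands": [[0.24, -0.25, 0, 0, 0, -0.06], [0.24, -0.25, 0, 0, 0, -0.06], [0.24, -0.25, 0, 0, 0, -0.06], [0.24, -0.25, 0, 0, 0, -0.06], [0.24, -0.25, 0, 0, 0, -0.06]]}}

```text
time: 7.28
tool_pos: [0.5714, -0.0484, 0.0585]
tcp_rot: [1.937, 2.471, -0.01]
wrist_force: [-4.1, -14.6, 0.9]
width: -0.004
grip_force: 6.9
```

>>> {"name": "play_rows", "arguments": {"commands": [[-0.2, -0.1, 0, 0, 0, 0], [-0.2, -0.1, 0, 0, 0, 0], [0, 0, 0, 0, 0, 0]]}}

```text
time: 7.53
tool_pos: [0.5719, -0.0493, 0.0587]
tcp_rot: [1.945, 2.466, 0.001]
wrist_force: [0.2, 0.3, 0.1]
width: 0.003
grip_force: 0.0
```

```bash
python3 - <<'E'
from h import *
w=optics.read_camera("wrist");s=optics.read_camera("scene")
o=np.hstack([cv2.resize(w,(440,330)),cv2.resize(s[200:300,230:350],(360,300)).repeat(1,0) if 0 else cv2.copyMakeBorder(cv2.resize(s[190:290,230:350],(360,300),interpolation=cv2.INTER_CUBIC),0,30,0,0,0)])
cv2.imwrite("pics/w1.png",o[:,:,::-1])
E
```

```text
(no output)
```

View pics/w1.png

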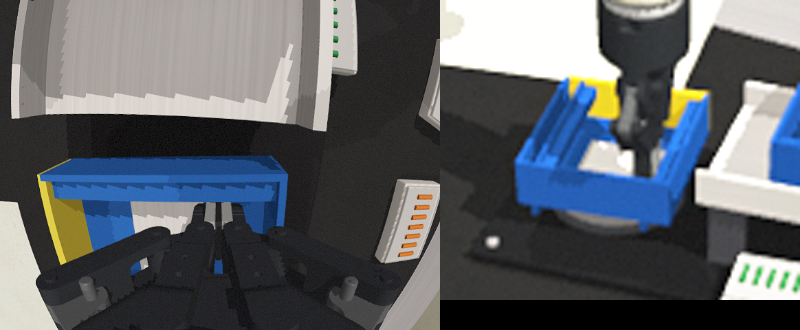

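Wrist view: the ledge at the top is parallel to the tool, with yellow at left and the -y wall at right (285,215). The scene view agrees. So the tote is tracking the tool and my arc centre is a few mm off. I'll refit it from the contact positions.

```bash
python3 - <<'E'
import numpy as np
P=np.array([[596.6,-104.8],[597.7,-88],[593.2,-71.5],[584.1,-58.2],[571.4,-48.4]]);T=np.radians([34.95,52.15,69.4,86.6,103.8])
for sl in (slice(0,5),slice(1,5)):
    A=[];b=[]
    for p,t in zip(P[sl],T[sl]):
        c,s=np.cos(t),np.sin(t);A+=[[1,0,c,-s],[0,1,s,c]];b+=list(p)
    x,r,*_=np.linalg.lstsq(np.array(A),np.array(b),rcond=None);print(x,r)
    A=np.c_[2*P[sl],np.ones(len(P[sl]))];y=np.linalg.lstsq(A,(P[sl]**2).sum(1),rcond=None)[0];print(y[:2],np.sqrt(y[2]+y[:2]@y[:2]))
E
```

```text
[542.94312847 -94.80731181  38.7984812  -38.89002237] [1.18763616]
[547.16565135 -93.05796686] 50.80492575146738
[543.75725249 -95.19275027  39.13024924 -38.05259135] [0.46672231]
[547.25576359 -92.98949493] 50.69803058919001
```

>>> {"name": "play_rows", "arguments": {"commands": [[0.22, -0.23, 0, 0, 0, -0.06], [0.22, -0.23, 0, 0, 0, -0.06], [0.22, -0.23, 0, 0, 0, -0.06], [0.22, -0.23, 0, 0, 0, -0.06], [0.22, -0.23, 0, 0, 0, -0.06]]}}

```text
time: 8.05
tool_pos: [0.5582, -0.0433, 0.0587]
tcp_rot: [1.548, 2.731, -0.0]
wrist_force: [2.5, -3.5, -1.6]
width: -0.001
grip_force: 2.2
```

>>> {"name": "play_rows", "arguments": {"commands": [[0.22, -0.23, 0, 0, 0, -0.06], [0.22, -0.23, 0, 0, 0, -0.06], [0.22, -0.23, 0, 0, 0, -0.06], [0.22, -0.23, 0, 0, 0, -0.06], [0.22, -0.23, 0, 0, 0, -0.06]]}}

```text
time: 8.47
tool_pos: [0.5429, -0.0421, 0.0588]
tcp_rot: [1.121, 2.93, -0.001]
wrist_force: [2.9, -6.1, -2.5]
width: 0.0
grip_force: 3.2
```

>>> {"name": "play_rows", "arguments": {"commands": [[0.22, -0.24, 0, 0, 0, -0.06], [0.22, -0.24, 0, 0, 0, -0.06], [0.22, -0.24, 0, 0, 0, -0.06], [0.22, -0.24, 0, 0, 0, -0.06], [0.22, -0.24, 0, 0, 0, -0.06]]}}

```text
time: 8.88
tool_pos: [0.5277, -0.0457, 0.0588]
tcp_rot: [0.671, 3.063, -0.002]
wrist_force: [5.7, -5.3, -4.5]
width: -0.0
grip_force: 3.6
```

>>> {"name": "play_rows", "arguments": {"commands": [[0.22, -0.24, 0, 0, 0, -0.06], [0.22, -0.24, 0, 0, 0, -0.06], [0.22, -0.24, 0, 0, 0, -0.06], [0.22, -0.24, 0, 0, 0, -0.06], [0, 0, 0, 0, 0, 0]]}}

```text
time: 9.3
tool_pos: [0.5164, -0.0516, 0.0592]
tcp_rot: [0.3, 3.121, -0.002]
wrist_force: [5.1, -3.6, -1.6]
width: 0.002
grip_force: 2.4
```

>>> {"name": "play_rows", "arguments": {"commands": [[0.15, -0.16, 0, 0, 0, -0.04], [0.15, -0.16, 0, 0, 0, -0.04], [0.15, -0.16, 0, 0, 0, -0.04], [0.15, -0.16, 0, 0, 0, -0.04], [0.15, -0.16, 0, 0, 0, -0.04]]}}

```text
time: 9.72
tool_pos: [0.5089, -0.0582, 0.0593]
tcp_rot: [-0.012, 3.134, -0.002]
wrist_force: [7.0, -2.2, -4.4]
width: 0.0
grip_force: 3.4
```

>>> {"name": "play_rows", "arguments": {"commands": [[0.11, -0.12, 0, 0, 0, -0.03], [0.11, -0.12, 0, 0, 0, -0.03], [0, 0, 0, 0, 0, 0]]}}

```text
time: 9.97
tool_pos: [0.5067, -0.0607, 0.0594]
tcp_rot: [-0.105, 3.133, -0.003]
wrist_force: [5.6, -2.2, -2.9]
width: 0.0
grip_force: 2.7
```

>>> {"name": "play_rows", "arguments": {"commands": [[0.08, -0.08, 0, 0, 0, -0.02], [0.08, -0.08, 0, 0, 0, -0.02], [0, 0, 0, 0, 0, 0]]}}

```text
time: 10.22
tool_pos: [0.5054, -0.0623, 0.0594]
tcp_rot: [-0.167, 3.13, -0.003]
wrist_force: [5.7, -2.2, -3.2]
width: 0.002
grip_force: 2.9
```

>>> {"name": "play_rows", "arguments": {"commands": [[0.08, -0.08, 0, 0, 0, -0.02], [0, 0, 0, 0, 0, 0]]}}

```text
time: 10.38
tool_pos: [0.5047, -0.0632, 0.0595]
tcp_rot: [-0.198, 3.128, -0.003]
wrist_force: [6.1, -2.4, -3.1]
width: -0.001
grip_force: 3.0
```

>>> {"name": "play_rows", "arguments": {"commands": [[0.08, -0.08, 0, 0, 0, -0.02], [0.08, -0.08, 0, 0, 0, -0.02], [0, 0, 0, 0, 0, 0]]}}

```text
time: 10.63
tool_pos: [0.5035, -0.065, 0.0595]
tcp_rot: [-0.26, 3.123, -0.003]
wrist_force: [6.8, -2.1, -2.6]
width: -0.001
grip_force: 3.1
```

>>> {"name": "play_rows", "arguments": {"commands": [[0.08, -0.06, 0, 0, 0, -0.01], [0, 0, 0, 0, 0, 0]]}}

```text
time: 10.8
tool_pos: [0.5034, -0.0651, 0.0596]
tcp_rot: [-0.274, 3.121, -0.002]
wrist_force: [7.8, -0.8, -3.7]
width: -0.003
grip_force: 4.1
```

>>> {"name": "play_rows", "arguments": {"commands": [[0.08, -0.06, 0, 0, 0, -0.01], [0, 0, 0, 0, 0, 0]]}}

```text
time: 10.97
tool_pos: [0.5034, -0.0651, 0.0596]
tcp_rot: [-0.288, 3.118, 0.0]
wrist_force: [10.5, 3.7, -5.7]
width: 0.002
grip_force: 5.4
```

The tool stopped moving while the force rose, so the tote is at its stop. I'll back off, lift and check.

>>> {"name": "play_rows", "arguments": {"commands": [[-0.5, 0, 0, 0, 0, 0], [-0.7, 0, 0, 0, 0, 0], [0, 0, -1, 0, 0, 0], [0, 0, -2, 0, 0, 0], [0, 0, -3, 0, 0, 0]]}}

```text
time: 11.38
tool_pos: [0.5074, -0.0631, 0.1165]
tcp_rot: [0.29, -3.121, -0.003]
wrist_force: [-0.2, 0.4, -0.2]
width: 0.002
grip_force: 0.0
```

>>> {"name": "play_rows", "arguments": {"commands": [[0, 0, -4, 0, 0, 0], [0, 0, -4, 0, 0, 0], [0, 0, -4, 0, 0, 0], [0, 0, -2, 0, 0, 0.115], [0, 0, 0, 0, 0, 0.115]]}}

```text
time: 11.8
tool_pos: [0.5136, -0.0643, 0.2664]
tcp_rot: [0.078, 3.129, -0.003]
wrist_force: [0.7, -0.4, -0.6]
width: 0.0
grip_force: 0.0
```

>>> {"name": "play_rows", "arguments": {"commands": [[0, 0, 0, 0, 0, 0.12], [0, 0, 0, 0, 0, 0.12], [0, 0, 0, 0, 0, 0.12], [0, 0, 0, 0, 0, 0.12], [0, 0, 0, 0, 0, 0.12]]}}

```text
time: 12.22
tool_pos: [0.5098, -0.0637, 0.2589]
tcp_rot: [-1.004, -2.976, 0.0]
wrist_force: [-0.0, 0.1, 0.5]
width: -0.001
grip_force: 0.0
```

>>> {"name": "play_rows", "arguments": {"commands": [[0, 0, 0, 0, 0, 0.12], [0, 0, 0, 0, 0, 0.12], [0, 0, 0, 0, 0, 0.12], [0, 0, 0, 0, 0, 0.12], [0, 0, 0, 0, 0, 0.12]]}}

```text
time: 12.63
tool_pos: [0.5098, -0.0636, 0.2589]
tcp_rot: [-1.839, -2.547, 0.001]
wrist_force: [-0.1, -0.6, -0.2]
width: 0.004
grip_force: 0.0
```

>>> {"name": "play_rows", "arguments": {"commands": [[0, 0, 0, 0, 0, 0.12], [4, 0, 0, 0, 0, 0], [4, 0, 0, 0, 0, 0], [4, 0, 0, 0, 0, 0], [4, 0, 0, 0, 0, 0]]}}

```text
time: 13.05
tool_pos: [0.4766, 0.094, 0.259]
tcp_rot: [1.983, 2.437, -0.0]
wrist_force: [0.8, 0.4, 0.3]
width: -0.001
grip_force: 0.0
```

>>> {"name": "play_rows", "arguments": {"commands": [[4, 0, 0, 0, 0, 0], [4, 0, 0, 0, 0, 0], [4, 0, 0, 0, 0, 0], [0, 0, 0, 0, 0, 0]], "grip": 0.5}}

```text
time: 13.38
tool_pos: [0.4508, 0.2163, 0.2591]
tcp_rot: [-1.972, -2.442, -0.004]
wrist_force: [-0.2, -0.1, 0.8]
width: 0.499
grip_force: 0.0
```

```bash
python3 lo.py; cp pics/l1*.png pics/look2.png
```

```text
0.082 [array([506.3, 202.1]), array([129.5,  11.2]), np.float64(10.1)]
0.144 [array([498.8, 194.7]), array([124.2,  10.7]), np.float64(10.1)]
0.082 [array([ 556.6, -162.6]), array([124.4,  11.9]), np.float64(9.7)]
0.144 [array([ 547. , -155.1]), array([119.4,  11.4]), np.float64(9.7)]
[0.45156893 0.21347161 0.25893031] [ 0.29729456 -0.37631074  0.2082097 ]
```

View pics/look2.png

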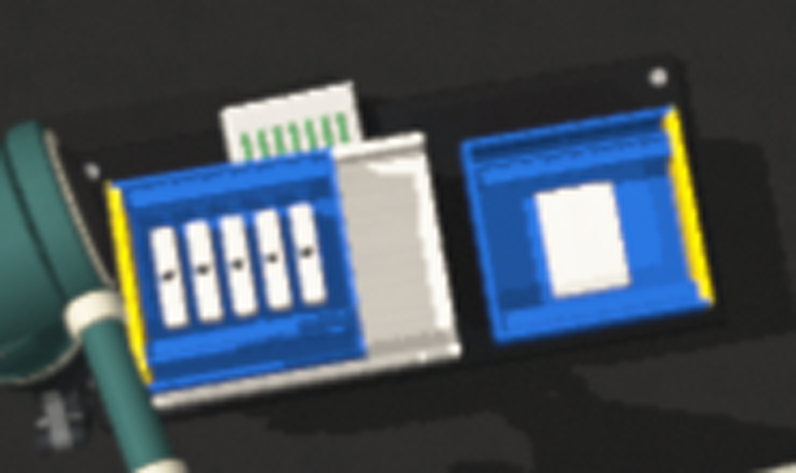

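The lower tote is at its stop. Its yellow end is at crop (690,205), pointing away, and its 9.7° yaw matches the stand. Next I'll move behind the upper tote's yellow end.

>>> {"name": "play_rows", "arguments": {"commands": [[0, 0, 0, 0, 0, 0.042], [1.5, 2.1, 0, 0, 0, 0], [0, 2.1, 0, 0, 0, 0], [0, 0, 3, 0, 0, 0], [0, 0, 3, 0, 0, 0]]}}

```text
time: 13.85
tool_pos: [0.4952, 0.2318, 0.2006]
tcp_rot: [2.031, 2.392, 0.008]
wrist_force: [0.3, -0.3, -0.2]
width: 0.504
grip_force: 0.0
```

>>> {"name": "play_rows", "arguments": {"commands": [[0, 0, 3, 0, 0, 0], [0, 0, 3, 0, 0, 0], [0, 0, 2, 0, 0, 0], [0, 0, 1, 0, 0, 0], [0, 0, 0.8, 0, 0, 0]]}}

```text
time: 14.27
tool_pos: [0.4914, 0.2306, 0.0991]
tcp_rot: [-2.033, -2.394, 0.004]
wrist_force: [0.8, 0.1, 0.2]
width: 0.499
grip_force: 0.0
```

>>> {"name": "play_rows", "arguments": {"commands": [[0, 0, 0, 0, 0, 0], [-0.5, 0, 0, 0, 0, 0], [-0.5, 0, 0, 0, 0, 0], [-0.3, 0, 0, 0, 0, 0], [0, 0, 0, 0, 0, 0]]}}

```text
time: 14.68
tool_pos: [0.4951, 0.2187, 0.1017]
tcp_rot: [2.032, 2.394, 0.003]
wrist_force: [-0.3, -0.3, -0.3]
width: 0.502
grip_force: 0.0
```

>>> {"name": "play_rows", "arguments": {"commands": [[-0.2, 0, 0, 0, 0, 0], [-0.2, 0, 0, 0, 0, 0], [-0.2, 0, 0, 0, 0, 0], [-0.2, 0, 0, 0, 0, 0], [-0.2, 0, 0, 0, 0, 0]]}}

```text
time: 15.1
tool_pos: [0.4956, 0.2092, 0.1002]
tcp_rot: [-2.032, -2.396, 0.0]
wrist_force: [-0.6, 0.4, 0.4]
width: 0.498
grip_force: 0.0
```

>>> {"name": "play_rows", "arguments": {"commands": [[-0.2, 0, 0, 0, 0, 0], [-0.2, 0, 0, 0, 0, 0], [-0.2, 0, 0, 0, 0, 0], [-0.3, 0, 0, 0, 0, 0], [-0.3, 0, 0, 0, 0, 0]]}}

```text
time: 15.52
tool_pos: [0.4976, 0.1977, 0.1003]
tcp_rot: [-2.031, -2.396, -0.001]
wrist_force: [-1.1, 4.8, 0.5]
width: 0.498
grip_force: 0.0
```

>>> {"name": "play_rows", "arguments": {"commands": [[-0.3, 0, 0, 0, 0, 0], [-0.3, 0, 0, 0, 0, 0], [-0.3, 0, 0, 0, 0, 0], [-0.3, 0, 0, 0, 0, 0], [-0.3, 0, 0, 0, 0, 0]]}}

```text
time: 15.93
tool_pos: [0.5002, 0.1823, 0.1003]
tcp_rot: [2.032, 2.396, 0.0]
wrist_force: [-0.9, 4.0, -0.5]
width: 0.5
grip_force: 0.0
```

>>> {"name": "play_rows", "arguments": {"commands": [[-0.4, 0, 0, 0, 0, 0], [-0.4, 0, 0, 0, 0, 0], [-0.4, 0, 0, 0, 0, 0], [-0.4, 0, 0, 0, 0, 0], [-0.4, 0, 0, 0, 0, 0]]}}

```text
time: 16.35
tool_pos: [0.5036, 0.1624, 0.1003]
tcp_rot: [2.032, 2.396, 0.0]
wrist_force: [-0.3, 4.0, -0.3]
width: 0.5
grip_force: 0.0
```

>>> {"name": "play_rows", "arguments": {"commands": [[-0.4, 0, 0, 0, 0, 0], [-0.4, 0, 0, 0, 0, 0], [-0.4, 0, 0, 0, 0, 0], [-0.4, 0, 0, 0, 0, 0], [-0.4, 0, 0, 0, 0, 0]]}}

```text
time: 16.77
tool_pos: [0.5068, 0.1428, 0.1003]
tcp_rot: [2.032, 2.396, 0.0]
wrist_force: [1.2, 4.0, -0.5]
width: 0.497
grip_force: 0.0
```

>>> {"name": "play_rows", "arguments": {"commands": [[-0.3, 0, 0, 0, 0, 0], [-0.3, 0, 0, 0, 0, 0], [-0.3, 0, 0, 0, 0, 0], [-0.3, 0, 0, 0, 0, 0], [-0.3, 0, 0, 0, 0, 0]]}}

```text
time: 17.18
tool_pos: [0.5092, 0.1283, 0.1004]
tcp_rot: [2.032, 2.396, 0.001]
wrist_force: [0.5, 5.5, -0.3]
width: 0.503
grip_force: 0.0
```

>>> {"name": "play_rows", "arguments": {"commands": [[-0.3, 0, 0, 0, 0, 0], [-0.3, 0, 0, 0, 0, 0], [-0.3, 0, 0, 0, 0, 0], [-0.3, 0, 0, 0, 0, 0], [-0.3, 0, 0, 0, 0, 0]]}}

```text
time: 17.6
tool_pos: [0.5117, 0.114, 0.1007]
tcp_rot: [-2.032, -2.396, -0.002]
wrist_force: [0.3, 6.4, 2.1]
width: 0.501
grip_force: 0.0
```

>>> {"name": "play_rows", "arguments": {"commands": [[-0.3, 0, 0, 0, 0, 0], [-0.3, 0, 0, 0, 0, 0], [-0.3, 0, 0, 0, 0, 0], [-0.3, 0, 0, 0, 0, 0], [-0.3, 0, 0, 0, 0, 0]]}}

```text
time: 18.02
tool_pos: [0.5142, 0.0997, 0.1011]
tcp_rot: [-2.032, -2.395, -0.003]
wrist_force: [-0.9, 8.1, 3.6]
width: 0.505
grip_force: 0.0
```

```bash
python3 - <<'E'
from h import *
s=optics.read_camera("scene");t=optics.read_camera("top")
a=cv2.resize(s[195:295,235:425],(760,400),interpolation=cv2.INTER_CUBIC)
cv2.imwrite("pics/s2.png",a[:,:,::-1])
E
```

```text
(no output)
```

View pics/s2.png

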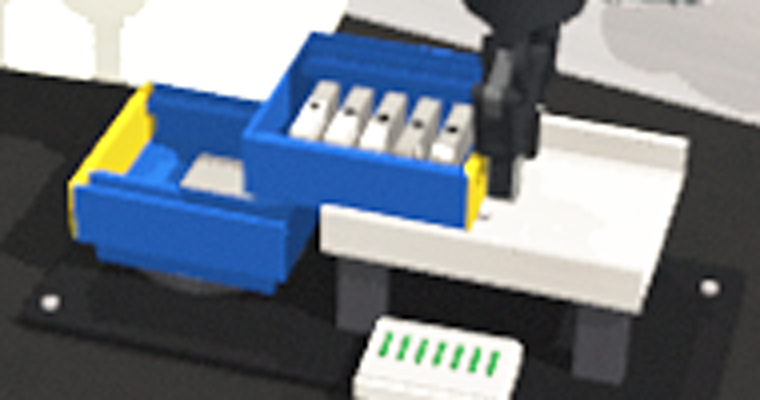

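The upper tote is level and has crossed the near wall. Its front edge is at about crop (250,130), with the fingers behind it at (500,150). I'll keep pushing gently.

>>> {"name": "play_rows", "arguments": {"commands": [[-0.2, 0, 0, 0, 0, 0], [-0.2, 0, 0, 0, 0, 0], [-0.2, 0, 0, 0, 0, 0], [-0.2, 0, 0, 0, 0, 0], [-0.2, 0, 0, 0, 0, 0]]}}

```text
time: 18.53
tool_pos: [0.5158, 0.0903, 0.1015]
tcp_rot: [-2.031, -2.395, -0.004]
wrist_force: [-2.0, 9.9, 6.6]
width: 0.497
grip_force: 0.0
```

>>> {"name": "play_rows", "arguments": {"commands": [[-0.2, 0, 0, 0, 0, 0], [-0.2, 0, 0, 0, 0, 0], [-0.2, 0, 0, 0, 0, 0], [-0.2, 0, 0, 0, 0, 0], [-0.2, 0, 0, 0, 0, 0]]}}

```text
time: 18.95
tool_pos: [0.5175, 0.0807, 0.1017]
tcp_rot: [-2.032, -2.394, -0.004]
wrist_force: [-1.6, 10.7, 7.0]
width: 0.499
grip_force: 2.1
```

>>> {"name": "play_rows", "arguments": {"commands": [[-0.3, 0, 0, 0, 0, 0], [-0.3, 0, 0, 0, 0, 0], [-0.3, 0, 0, 0, 0, 0], [-0.3, 0, 0, 0, 0, 0], [-0.3, 0, 0, 0, 0, 0]]}}

```text
time: 19.37
tool_pos: [0.52, 0.0657, 0.1014]
tcp_rot: [-2.032, -2.394, -0.004]
wrist_force: [-0.3, 9.4, 3.7]
width: 0.498
grip_force: 4.9
```

>>> {"name": "play_rows", "arguments": {"commands": [[-0.3, 0, 0, 0, 0, 0], [-0.3, 0, 0, 0, 0, 0], [-0.3, 0, 0, 0, 0, 0], [-0.3, 0, 0, 0, 0, 0], [-0.3, 0, 0, 0, 0, 0]]}}

```text
time: 19.78
tool_pos: [0.5226, 0.0506, 0.1014]
tcp_rot: [-2.032, -2.395, -0.004]
wrist_force: [-0.8, 8.2, 4.3]
width: 0.501
grip_force: 4.4
```

>>> {"name": "play_rows", "arguments": {"commands": [[-0.3, 0, 0, 0, 0, 0], [-0.3, 0, 0, 0, 0, 0], [-0.3, 0, 0, 0, 0, 0], [-0.3, 0, 0, 0, 0, 0], [-0.3, 0, 0, 0, 0, 0]]}}

```text
time: 20.2
tool_pos: [0.5252, 0.0354, 0.1013]
tcp_rot: [-2.033, -2.395, -0.003]
wrist_force: [-0.2, 7.3, 4.7]
width: 0.501
grip_force: 3.6
```

>>> {"name": "play_rows", "arguments": {"commands": [[-0.3, 0, 0, 0, 0, 0], [-0.3, 0, 0, 0, 0, 0], [-0.3, 0, 0, 0, 0, 0], [-0.3, 0, 0, 0, 0, 0], [-0.3, 0, 0, 0, 0, 0]]}}

```text
time: 20.62
tool_pos: [0.5274, 0.0199, 0.1006]
tcp_rot: [2.032, 2.395, 0.001]
wrist_force: [1.9, 4.5, -0.4]
width: 0.498
grip_force: 1.8
```

>>> {"name": "play_rows", "arguments": {"commands": [[-0.3, 0, 0, 0, 0, 0], [-0.3, 0, 0, 0, 0, 0], [-0.3, 0, 0, 0, 0, 0], [-0.3, 0, 0, 0, 0, 0], [-0.3, 0, 0, 0, 0, 0]]}}

```text
time: 21.03
tool_pos: [0.5285, 0.0045, 0.0997]
tcp_rot: [-2.031, -2.395, 0.003]
wrist_force: [-0.5, 1.7, -2.4]
width: 0.499
grip_force: 1.1
```

```bash
python3 - <<'E'
from h import *
s=optics.read_camera("scene")
a=cv2.resize(s[195:295,235:425],(760,400),interpolation=cv2.INTER_CUBIC)
cv2.imwrite("pics/s3.png",a[:,:,::-1])
E
python3 lo.py
```

```text
0.082 [array([ 556.6, -162.4]), array([124.4,  10.7]), np.float64(9.6)]
0.144 [array([ 547. , -154.9]), array([119.4,  10.2]), np.float64(9.6)]
[0.52901341 0.00409609 0.1000017 ] [-0.51101358  0.13190522  0.33070269]
```

View pics/s3.png

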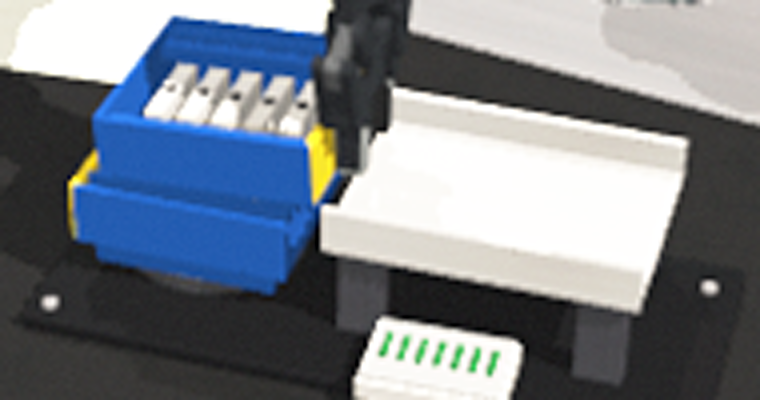

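The tote is almost home. Its front has dipped onto the bars and its rear is still on the near wall, at about crop (320,200). I'll continue slowly.

>>> {"name": "play_rows", "arguments": {"commands": [[-0.2, 0, 0, 0, 0, 0], [-0.2, 0, 0, 0, 0, 0], [-0.2, 0, 0, 0, 0, 0], [-0.2, 0, 0, 0, 0, 0], [-0.2, 0, 0, 0, 0, 0]]}}

```text
time: 21.55
tool_pos: [0.531, -0.0049, 0.1002]
tcp_rot: [-2.032, -2.396, 0.0]
wrist_force: [-0.2, 1.9, -1.1]
width: 0.502
grip_force: 1.1
```

>>> {"name": "play_rows", "arguments": {"commands": [[-0.2, 0, 0, 0, 0, 0], [-0.2, 0, 0, 0, 0, 0], [-0.1, 0, 0, 0, 0, 0], [0, 0, 0, 0, 0, 0]]}}

```text
time: 21.88
tool_pos: [0.5321, -0.0101, 0.1004]
tcp_rot: [2.032, 2.395, -0.0]
wrist_force: [-0.2, 1.1, -1.3]
width: 0.499
grip_force: 0.5
```

>>> {"name": "play_rows", "arguments": {"commands": [[-0.1, 0, 0, 0, 0, 0], [-0.1, 0, 0, 0, 0, 0], [0, 0, 0, 0, 0, 0]]}}

```text
time: 22.13
tool_pos: [0.5324, -0.0117, 0.1004]
tcp_rot: [2.032, 2.396, 0.0]
wrist_force: [-0.1, 1.9, -1.0]
width: 0.5
grip_force: 1.0
```

>>> {"name": "play_rows", "arguments": {"commands": [[-0.1, 0, 0, 0, 0, 0], [-0.1, 0, 0, 0, 0, 0], [0, 0, 0, 0, 0, 0]]}}

```text
time: 22.38
tool_pos: [0.5327, -0.0137, 0.1004]
tcp_rot: [2.032, 2.396, 0.0]
wrist_force: [0.3, 2.4, 0.2]
width: 0.5
grip_force: 1.2
```

>>> {"name": "play_rows", "arguments": {"commands": [[-0.1, 0, 0, 0, 0, 0], [-0.1, 0, 0, 0, 0, 0], [0, 0, 0, 0, 0, 0]]}}

```text
time: 22.63
tool_pos: [0.533, -0.0158, 0.1004]
tcp_rot: [2.032, 2.396, 0.0]
wrist_force: [0.0, 3.2, 0.5]
width: 0.5
grip_force: 1.3
```

```bash
python3 - <<'E'
from h import *
s=optics.read_camera("scene")
a=cv2.resize(s[195:295,235:425],(760,400),interpolation=cv2.INTER_CUBIC)
cv2.imwrite("pics/s4.png",a[:,:,::-1])
E
```

```text
(no output)
```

View pics/s4.png

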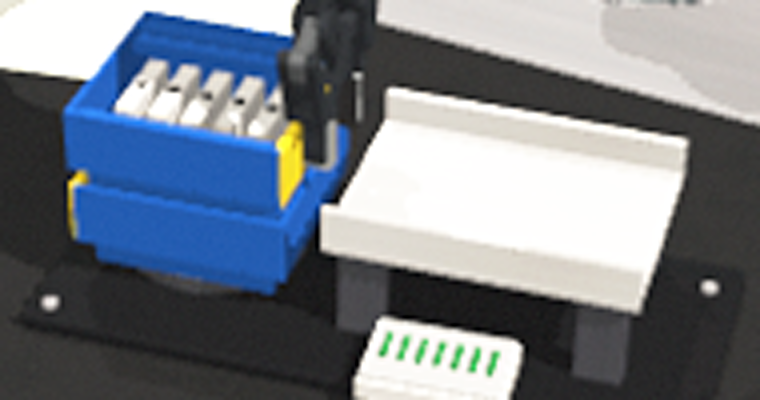

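The upper tote is level over the lower one: its rim runs from (65,112) to (280,148), parallel to the lower rim. I'll back the fingers off and measure height and position.

>>> {"name": "play_rows", "arguments": {"commands": [[1, 0, 0, 0, 0, 0], [2, 0, 0, 0, 0, 0], [3, 0, -1, 0, 0, 0], [3, 0, -3, 0, 0, 0], [3, 0, -3, 0, 0, 0]]}}

```text
time: 23.1
tool_pos: [0.5115, 0.1023, 0.1682]
tcp_rot: [-2.032, -2.393, 0.006]
wrist_force: [1.5, 1.1, 0.4]
width: 0.501
grip_force: 0.0
```

>>> {"name": "play_rows", "arguments": {"commands": [[3, 0, -3, 0, 0, 0], [4, 0, 0, 0, 0, 0], [4, 0, 0, 0, 0, 0], [4, 0, 0, 0, 0, 0], [0, 0, 0, 0, 0, 0]]}}

```text
time: 23.52
tool_pos: [0.4879, 0.2554, 0.1994]
tcp_rot: [-2.025, -2.4, -0.006]
wrist_force: [-0.1, 0.1, -0.4]
width: 0.498
grip_force: 0.0
```

```bash
python3 - <<'E'
from h import *
I={n:optics.read_camera(n) for n in("scene","top")}
s=I["scene"];t=I["top"]
a=cv2.resize(s[190:275,235:345],(400,309),interpolation=cv2.INTER_CUBIC)
b=cv2.resize(t[215:300,310:400],(327,309),interpolation=cv2.INTER_CUBIC)
cv2.imwrite("pics/s5.png",np.hstack([a,b])[:,:,::-1])
for n in I:
    m=mask(I[n],*Y)
    for k in cv2.findContours(m,cv2.RETR_EXTERNAL,cv2.CHAIN_APPROX_NONE)[0]:
        if cv2.contourArea(k)<20: continue
        print(n,cv2.minAreaRect(k),cv2.approxPolyDP(k,2,True)[:,0].tolist())
        if n=="top":
            for z in(.136,.142,.124,.082):
                w=cast("top",k[:,0],z)[:,:2].astype(np.float32)*1000;r=cv2.minAreaRect(w)
                e=np.array([-.169,.9856]);d=(w-[544,-94.5])@e
                print(z,np.round(d.min(),1),np.round(d.max(),1),[np.round(v,1) for v in r])
E
```

```text
scene ((312.7359924316406, 225.02249145507812), (9.751977920532227, 42.081912994384766), 32.0053825378418) [[322, 206], [304, 230], [305, 245], [321, 221]]
top ((327.51202392578125, 258.3160095214844), (47.851863861083984, 3.219938278198242), 79.69515228271484) [[322, 235], [331, 282], [326, 241]]
0.136 62.6 71.4 [array([532.8, -28.7]), array([130.5,   8.8]), np.float64(10.0)]
0.142 62.9 71.7 [array([532. , -28.5]), array([129.9,   8.7]), np.float64(10.0)]
0.124 61.9 70.7 [array([534.6, -29.1]), array([131.5,   8.8]), np.float64(10.0)]
0.082 59.3 68.4 [array([540.6, -30.5]), array([135.3,   9.1]), np.float64(10.0)]
```

View pics/s5.png

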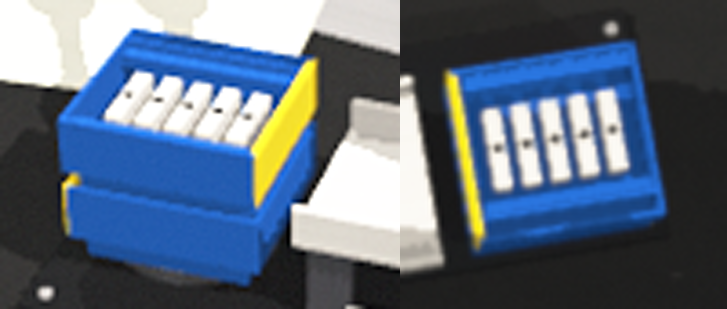

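The pictures show the upper tote square on the lower one, with opposite yellow ends. I'll triangulate its yellow rim corners and compare with the starting pictures, where a locked tote should be about 8 mm lower.

```bash
python3 - <<'E'
from h import *
def pm(n):
    i=optics.camera_info(n);return i['mtx']@np.c_[i['R'],i['t']]
def corners(n,im):
    m=mask(im,*Y)
    ks=[k for k in cv2.findContours(m,cv2.RETR_EXTERNAL,cv2.CHAIN_APPROX_NONE)[0] if cv2.contourArea(k)>20]
    k=max(ks,key=lambda k:k[:,0,0].max()) if n=="scene" else min(ks,key=lambda k:k[:,0,0].min())
    p=k[:,0].astype(float)
    if n=="scene":   # +x rim corner, -x rim corner
        return p[np.argmin(p@[1,.65])], p[np.argmin(p@[-.5,1])],p
    return p[np.argmin(p@[.3,1])], p[np.argmax(p@[.0,1])],p
now={n:optics.read_camera(n) for n in("scene","top")}
old={n:cv2.imread(f"pics/{n}0.png")[:,:,::-1].copy() for n in now}
for nm,I in(("old",old),("now",now)):
    c={n:corners(n,I[n]) for n in I}
    print(nm,[(c[n][0],c[n][1]) for n in c])
    for j in(0,1):
        X=cv2.triangulatePoints(pm("scene"),pm("top"),c["scene"][j],c["top"][j]);print((X[:3]/X[3]).ravel()*1000)
    # end-face centroid: z from scene+top centroids
    q=[cv2.moments(c[n][2].astype(np.float32).reshape(-1,1,2)) for n in("scene","top")]
    q=[np.array([a['m10'],a['m01']])/a['m00'] for a in q]
    X=cv2.triangulatePoints(pm("scene"),pm("top"),q[0],q[1]);print("cen",(X[:3]/X[3]).ravel()*1000)
E
```

```text
old [(array([407., 220.]), array([409., 219.])), (array([239., 248.]), array([246., 295.]))]
[546.1453491  208.13871559 210.36742364]
[433.03545865 188.34805211 142.92642243]
cen [497.08422812 197.19775272 129.07349638]
now [(array([316., 211.]), array([322., 206.])), (array([322., 235.]), array([331., 282.]))]
[581.90614768  -4.02094705 192.94440186]
[467.67973312 -36.42831509 135.11412659]
cen [535.87366769 -26.96888189 121.14414981]
```

```bash
python3 -c "
from workcell import order;print(order.finish_job())"
```

```text
the job is handed in; nothing more can be done
None
```

I turned the lower tote to its stop and pushed the loaded tote along the track onto it; the job is handed in, with no verdict returned. The loaded tote sits level, with its yellow end about 7.9 mm lower than at the start (8 mm expected if locked, 12 mm if nested). The yellow ends point opposite ways, wrist forces read during the pushes stayed under about 16 N, and I saw no bench items disturbed.

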